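Shut the stock box and tuck its flap

ROBOT

A 6-joint arm with a two-finger parallel gripper is mounted at the origin on the work surface. World frame = base frame: x ahead of the robot, y to its left, z up, the work surface at z = 0. Lengths are in mm, angles in rad, forces in N, time in s.
With the tool pointing down it reaches from about 275 to 825 mm from the base axis. Payload 4.9 kg.
Tool frame: the origin (TCP) lies midway between the tips of the shut fingers; the grasp point (between the pads) lies 19 mm behind it; z points along the fingers, y is the line along which they close (so a half turn about z gives the same grasp; the last joint's range is limited). The gripper opens to 85 mm and grips with 20 to 120 N. Pads are 22 mm wide; open, the fingers measure 114 mm over their backs; the gripper's body (76 mm by 85 mm) begins 54 mm behind the grasp point. The pads swing forward as they close: fully open they stand 13 mm farther back than shut.
Start: joints at [-1.284, 0.326, -0.193, 1.052, 0, 1.437], TCP at [224.683, -502.032, 231.281] pointing down, gripper open.
Joint ranges: [-2.65, 2.65], [-0.97, 1.79], [-1.3, 1.35], [-1.93, 2.1], [-1.47, 1.37], [-3.14, 3.14]. Speed limits (rad/s): [2.57, 2.57, 3.14, 3.14, 3.14, 3.14].

INTERFACE

Orientations are given as a 3x3 rotation matrix whose columns are the frame's x, y, z axes.
In Python, from cell import state, snapshot, calibration, finish_job gives the robot as it stands. The module is installed in compiled form; this text tells all that it offers.
- The arm moves only by the shell command python3 -m creep 'ROWS' [FORCE]. ROWS is JSON, one flat list of numbers, 7 for each row, row after row: the turn, a rotation vector about the tool's x, y, z in rad, then the shift along the tool's x, y, z in cm, then the closure in counts, from 0 (fully open) to 255 (shut). In form: [rx, ry, rz, x, y, z, jaw, rx, ry, rz, x, y, z, jaw, ...]. A call has 1 to 12 rows; each row is the pose to reach, as a shift and turn from the pose commanded when the call began, along the tool's axes at that moment; what a row does not reach only later rows make up. A row lasts 1/12 s, in which the tool goes at most 41.7 mm and 7.16 degrees, less where a joint would pass 70% of its speed; a pose out of reach is approached as far as the arm can. A call with a gripper value outside its range is refused whole. The fingers move at their own pace and stop on an object; FORCE is the grip in N (left out, the last holds). Time passes only in rows, so rows that repeat a pose let the fingers close. It gives the time, the measured TCP pose, the force, the opening and the grip force at its end, in the units of the state.
- state(): the state, without advancing time (a new reading comes with each control period).
- snapshot(name): name is "scene" or "top" or "wrist"; returns the picture (420x560x3 uint8, red, green, blue); there is no depth.
- calibration(name): a dict with "vfov" (degrees; the focal length in pixels is half the picture's height over the tangent of half this angle, whatever the lens; pixels are square), "cx", "cy" (the principal point, pixels), "eye" and "attitude" of the camera in the world; the wrist camera has in their place "hand_eye" (4x4, takes a point from camera to tool coordinates, whose origin is the TCP and whose axes are the flange's). Camera axes: x right, y down, z forward; pixel columns grow to the right and rows downward; lengths in mm; the calibration is good to about 2 mm. The wrist camera is an equidistant fisheye: a pixel r from the principal point sees the ray r / f radians off the axis. A picture is of the moment at which its call begins: read the wrist's pose just before it. calibration takes no time and is no camera call.
- finish_job(): hands the job in; it is judged then, once.
The state is a dict: "time_s": time; "joint_positions": joint angles; "dq": joint speeds; "effort": joint torques, N m; "position": TCP position; "tool_rot": TCP orientation; "force": force on the tool from outside, world axes, zero at the start; "ft_torque": the same for the moment, N m; "finger_gap": opening from 0.0 (shut) to 1.0 (fully open); "gripper_force": force on a finger pad.
Only numpy, scipy, OpenCV 4.12 (cv2) and the standard library are available. Lean on these libraries where they do the work, as an engineer would, in place of code of your own. Each camera call takes 0.05 s, during which the arm holds its last target. There are 200 camera calls.

TASK

Shut the blue stock box without gripping anything: with your fingertips push its open white flap over until it lies flat on the box, and, keeping it pressed down because it springs up, push it along until its orange edge is tucked fully home beneath the black lip, so that it stays shut when you let go and move clear. Do not lift, tip or shove the box, and leave the tape roll, the jar and the small carton where they stand.

Things in the scene. Friction and masses are not known exactly. Their poses are not given: they have to be found in the camera images.
- stockbox: open-topped blue box full of small cartons, loose on the bench, about 3 kg; 140 mm along its x, 180 mm along its y, rim 74 mm high. Origin: centre of its underside; z up. The flap is hinged at the -y end (hinge line parallel to x, at y -75 mm, z 77.5 mm in the box frame before it is slid); the lip is at the +y end
- flap (a joint): angle of the flap about its hinge, rad: 0 = flat over the box, towards its +y; 1.57 = upright; 2.4 (most) = thrown open, leaning out past the -y end. White plate 134 mm wide, 3 mm thick, 130 mm from hinge line to free edge. Let go untucked, a weak spring (about 1 N at the edge) lifts it well up again; about 1 N at the edge moves it. Flat, its top is at z 79 mm of the box frame
- slide (a joint): how far the hinge line (and with it the flap) has moved in its slots along +y of the box, m: 0 at the start, when the edge of the flat flap lies 4 mm short of the lip; 0.020 = end stop, edge fully home with 16 mm beneath the lip. Moving it takes about 5 N and it stays where it is left. Slid early, before the flap is flat, the edge lands on top of the lip: fold with little sideways force, following the edge round
- flap_edge (a point): middle of the flap's free edge (orange strip), half way through its thickness. An orange rib to push against, 100 mm long and 6 mm high, stands on the flap's outer face (the top face when shut), parallel to the hinge, from 100 to 105 mm out from the hinge line; press on the hinge side of it
- flap_hinge (a point): middle of the flap's hinge line
- lip_edge (a point): middle of the front lower edge of the lip, a fixed black plate 110 mm wide (x), from y 59 to 90 mm of the box frame, underside z 83 mm, top z 86.5 mm. The flap's edge must pass beneath it; the gap over the flat flap is 4 mm, so it enters only while pressed flat
- tape_roll: bystander: yellow tape roll lying flat, 96 mm across, 48 mm high; origin at the centre of its underside
- glue_jar: bystander: jar with red cap, 52 mm across, 75 mm high, upright; origin at the centre of its underside
- spare_carton: bystander: small cardboard carton with a green band, 60 x 45 x 50 mm; origin at the centre of its underside
Things that resemble listed ones, but are neither listed nor needed, are in the scene too. There is more than one size of the stockbox; the job needs the largest.

How it is judged (in metres and radians):
On the way, in this order (a step that is already met when the one before it is completed fails the run):
1. the flap is folded down over the box, its edge at the lip (value of joint flap below 0.2 rad), for 0.05 s.
2. the flap is flat and its edge is beneath the lip (value of joint flap below 0.06 rad and value of joint slide above 0.013 m), for 0.2 s.
At the end, for the whole second after the job is handed in: The flap rests flat (within 0.06 rad), slid at least 13 of its 20 mm, so 9 mm or more of its edge is beneath the lip; the box stands level, at rest, within 30 mm of where it was; the tape roll, jar and carton stand upright within 20 mm of where they were (all of step 2 and velocity of joint flap between -0.1 and 0.1 rad/s and distance of stockbox from where it was at the start of the episode below 0.03 m and angle between stockbox's own z axis and vertical below 0.03 rad and linear speed of stockbox below 0.01 m/s and distance of each of tape_roll, glue_jar, spare_carton from where it was at the start of the episode below 0.02 m and angle between each of tape_roll, glue_jar, spare_carton's own z axis and vertical below 0.1 rad); the robot touches nothing.
It fails at once if the box is lifted or tipped (height (world z) of stockbox above 0.008 m or angle between stockbox's own z axis and vertical above 0.08 rad).
It fails at once if the box is shoved more than 30 mm (distance of stockbox from where it was at the start of the episode above 0.03 m).
It fails at once if a bystander is lifted, moved more than 20 mm or tipped (distance of any of tape_roll, glue_jar, spare_carton from where it was at the start of the episode above 0.02 m or angle between any of tape_roll, glue_jar, spare_carton's own z axis and vertical above 0.2 rad).
It also fails if it takes over 45 s, if anything falls off the work surface, if the arm or the gripper's body presses on something with over 40 N, if the wrist force passes 120 N, or if a joint passes its speed limit or range.

## Working session

There is one attempt and no reset: what is moved stays moved. The work goes in short steps, Python scripts to look and compute and a shell command to move; the robot and the scene stay as the last step left them, time stands still between calls to the robot, and variables do not carry over. Pictures are saved under pics/ and viewed, at most 10 in all, crops included, and the job is handed in when it is done.

```bash
mkdir -p pics
python3 - <<'E'
from cell import *
import cv2
for n in("scene","top"):
    c=calibration(n);print(n,c)
    cv2.imwrite(f"pics/{n}0.png",cv2.resize(snapshot(n)[:,:,::-1],None,fx=1.42,fy=1.42,interpolation=cv2.INTER_CUBIC))
print(calibration("wrist"));s=state();print(s["time_s"],s["position"],s["tool_rot"],s["force"])
E
```

```text
scene {'vfov': 49.06935066687075, 'cx': 268.248786846524, 'cy': 209.93113533821617, 'eye': array([1094.97020796,  391.11595477,  528.86937607]), 'attitude': array([[-0.57198841,  0.45783628, -0.68059914],
       [ 0.820033  ,  0.29957906, -0.48764564],
       [-0.01936862, -0.83704141, -0.54679661]])}
top {'vfov': 54.56160453440164, 'cx': 279.953224699193, 'cy': 207.3188439556879, 'eye': array([452.00007814, -21.15708641, 930.75068873]), 'attitude': array([[-0.02546781, -0.99379494,  0.10827284],
       [-0.99925317,  0.02845575,  0.0261413 ],
       [-0.02906007, -0.10752622, -0.99377745]])}
{'vfov': 65.70646984690485, 'cx': 286.04285455879545, 'cy': 210.31612210465647, 'hand_eye': array([[-4.53759748e-05, -9.61256667e-01, -2.75654891e-01,
         7.01385544e+01],
       [ 9.99999954e-01, -1.26028733e-04,  2.74872637e-04,
        -4.95761282e-01],
       [-2.98963591e-04, -2.75654866e-01,  9.61256628e-01,
        -1.42818413e+02],
       [ 0.00000000e+00,  0.00000000e+00,  0.00000000e+00,
         1.00000000e+00]])}
0.1 [ 224.52540767 -501.52397693  230.57999248] [[ 9.12777709e-01  4.08456415e-01 -4.59508149e-04]
 [ 4.08456633e-01 -9.12776533e-01  1.47662661e-03]
 [ 1.83709355e-04 -1.53552100e-03 -9.99998804e-01]] [ 0.12197675 -0.36571986  0.12041669]
```

View pics/scene0.png

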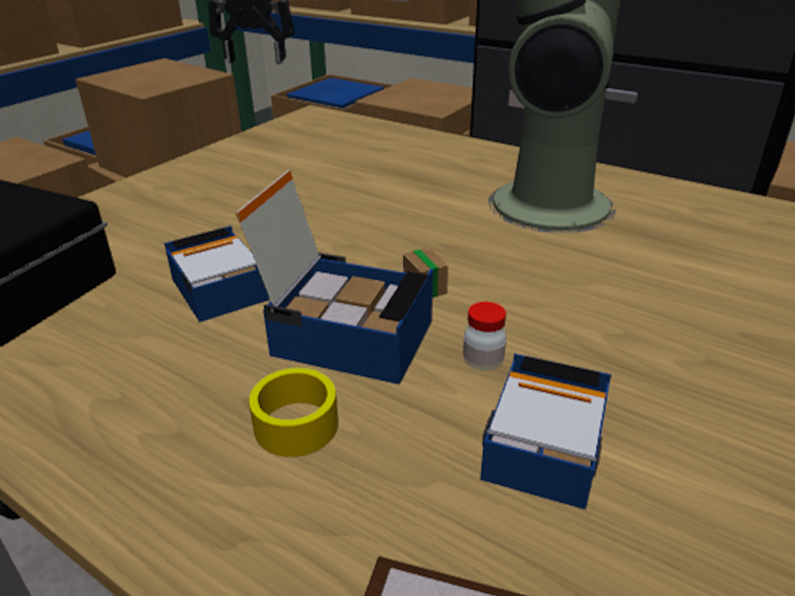

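View pics/top0.png

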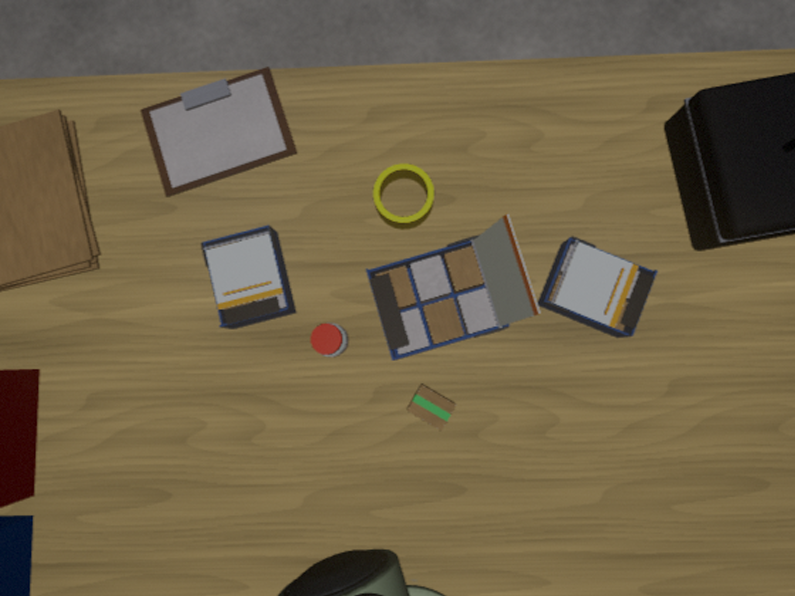

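The top view shows three blue boxes: a shut small one at (248,280), a shut small one at (598,287), and the open, largest one at (445,300), which is the one I want. Its lip is at the left (388,312). The raised flap at the right has its orange edge running from (508,217) to (537,313). The roll is at (403,195), the jar at (328,340) and the carton at (431,407).

Run:
```python
from cell import *
import cv2
a=snapshot("top")[145:260,250:390,::-1]
cv2.imwrite("pics/top1.png",cv2.resize(a,None,fx=5,fy=5,interpolation=cv2.INTER_CUBIC))
```

```text
(no output)
```

View pics/top1.png

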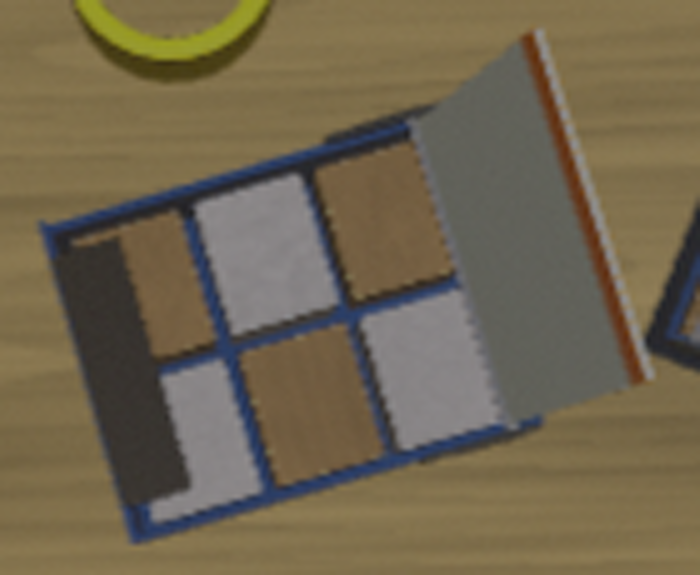

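The crop confirms the choice: the lip's front edge runs from (120,240) to (190,488), the lip-end rim corners are at (42,226) and (135,542), and the hinge line runs from (412,125) to (513,425). The flap edge runs from (538,33) to (648,378).

```bash
cat > h.py <<'E'
import numpy as np
from cell import *
def proj(n,P):
    c=calibration(n);f=210/np.tan(np.radians(c["vfov"]/2))
    p=(np.atleast_2d(P)-c["eye"])@c["attitude"]
    return np.c_[c["cx"]+f*p[:,0]/p[:,2],c["cy"]+f*p[:,1]/p[:,2]]
def back(n,u,v,z):
    c=calibration(n);f=210/np.tan(np.radians(c["vfov"]/2))
    d=c["attitude"]@np.array([(u-c["cx"])/f,(v-c["cy"])/f,1]);return c["eye"]+d*(z-c["eye"][2])/d[2]
def box2w(q,P):
    c,s=np.cos(q[2]),np.sin(q[2]);P=np.atleast_2d(P)
    return np.c_[q[0]+c*P[:,0]-s*P[:,1],q[1]+s*P[:,0]+c*P[:,1],P[:,2]]
def flapP(th,x,r,n=0.,sl=0.):  # r from hinge, n along outer-face normal
    return [x,-75+sl+r*np.cos(th)-n*np.sin(th),77.5+r*np.sin(th)+n*np.cos(th)]
E
python3 - <<'E'
from h import *
from scipy.optimize import least_squares
px=np.array([[42,226],[135,542],[120,240],[190,488],[412,125],[513,425],[538,33],[648,378]])/5+[250,145]
def pts(q):
    t=q[3];L=[[70,90,74],[-70,90,74],[55,59,86.5],[-55,59,86.5],flapP(t,67,0),flapP(t,-67,0),flapP(t,67,130),flapP(t,-67,130)]
    return box2w(q,L)
r=least_squares(lambda q:(proj("top",pts(q))-px).ravel(),[450,-50,0.2,1.9],x_scale=[50,50,.3,.3])
q=r.x;print(q,np.round((proj("top",pts(q))-px),1).tolist())
np.save("q.npy",q);print("hinge,edge",pts(q).round(0)[4:].tolist())
print("scene px edge*1.42",(proj("scene",pts(q))*1.42).round().tolist())
for n,u,v,z in(("roll",403,195,48),("jar",326,338,75),("carton",431,407,50)):print(n,back("top",u/1.42,v/1.42,z).round())
E
```

```text
[ 5.38162974e+02 -5.80846941e+01  2.59602493e-01  1.82421928e+00] [[-0.2, 0.3], [-0.4, 0.6], [-0.2, -0.8], [0.7, 0.2], [0.6, -0.4], [-0.6, 0.2], [-0.4, -0.9], [0.4, 0.8]]
hinge,edge [[622.0, -113.0, 78.0], [493.0, -148.0, 78.0], [631.0, -145.0, 203.0], [501.0, -179.0, 203.0]]
scene px edge*1.42 [[398.0, 335.0], [431.0, 276.0], [377.0, 314.0], [406.0, 270.0], [273.0, 306.0], [318.0, 256.0], [236.0, 211.0], [289.0, 169.0]]
roll [704. -10.  48.]
jar [483. 109.  75.]
carton [377. -44.  50.]
```

```bash
cat >> h.py <<'E'
from scipy.spatial.transform import Rotation as Ro
def goal(q,p):  # tool x = box y, tool y = box x, z down ; p in box frame
    c,s_=np.cos(q[2]),np.sin(q[2])
    R=np.array([[-s_,c,0],[c,s_,0],[0,0,-1.]])
    s=state();T=s["tool_rot"]
    print("rotvec",Ro.from_matrix(T.T@R).as_rotvec().round(3),"cm",(T.T@(box2w(q,p)[0]-s["position"])/10).round(2))
def where(q):
    s=state();c,s_=np.cos(q[2]),np.sin(q[2]);B=np.array([[c,-s_,0],[s_,c,0],[0,0,1]])
    print("t",round(s["time_s"],2),"box TCP",(B.T@(s["position"]-[q[0],q[1],0])).round(1),"F",(B.T@s["force"]).round(1),"gap",round(s["finger_gap"],2),"tilt",s["tool_rot"][:,2].round(3))
E
python3 -c "
from h import *
q=np.load('q.npy');goal(q,[0,-150,230])"
```

```text
rotvec [-1.00e-03 -1.00e-03 -1.41e+00] cm [ 44.34 -12.87   0.09]
```

```bash
python3 -m creep '[0,0,-1.41,44.3,-12.9,0.1,255, 0,0,-1.41,44.3,-12.9,0.1,255, 0,0,-1.41,44.3,-12.9,0.1,255, 0,0,-1.41,44.3,-12.9,0.1,255, 0,0,-1.41,44.3,-12.9,0.1,255, 0,0,-1.41,44.3,-12.9,0.1,255, 0,0,-1.41,44.3,-12.9,0.1,255, 0,0,-1.41,44.3,-12.9,0.1,255, 0,0,-1.41,44.3,-12.9,0.1,255, 0,0,-1.41,44.3,-12.9,0.1,255, 0,0,-1.41,44.3,-12.9,0.1,255, 0,0,-1.41,44.3,-12.9,0.1,255]'; python3 -c "
from h import *
import cv2
q=np.load('q.npy');where(q);goal(q,[0,-150,230])
cv2.imwrite('pics/w1.png',snapshot('wrist')[:,:,::-1])"
```

```text
time_s: 1.15
position: [580.6, -198.2, 229.7]
tool_rot: [[-0.268, 0.963, 0.002], [0.963, 0.268, 0.002], [0.002, 0.003, -1.0]]
force: [-0.6, -0.0, 0.7]
finger_gap: -0.0
gripper_force: 0.0
t 1.15 box TCP [   5.1 -146.4  229.7] F [-0.6  0.1  0.7] gap -0.0 tilt [ 0.002  0.002 -1.   ]
rotvec [ 0.003 -0.002  0.012] cm [-0.36 -0.51 -0.03]
```

View pics/w1.png

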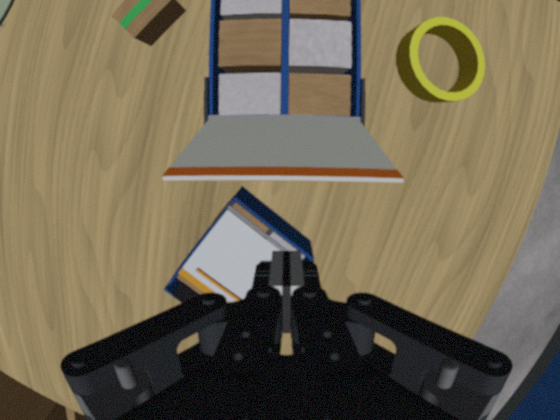

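The wrist picture shows the shut fingertips at (286,255), on the outer side of the flap. The flap edge runs from (165,179) to (402,180), level in the image, and the hinge line from (208,116) to (361,117). I'll check the model against these.

Run:
```python
from h import *
from scipy.optimize import least_squares
c=calibration("wrist");f=210/np.tan(np.radians(c["vfov"]/2));H=c["hand_eye"];s=state()
def fish(P):
    p=((np.atleast_2d(P)-s["position"])@s["tool_rot"]-H[:3,3])@H[:3,:3]
    r=np.hypot(p[:,0],p[:,1]);a=np.arctan2(r,p[:,2])*f/r
    return np.c_[c["cx"]+a*p[:,0],c["cy"]+a*p[:,1]]
q0=np.load("q.npy");px=[[165,179],[402,180],[208,116],[361,117]]
fn=lambda q:fish(box2w(q,[flapP(q[3],-67,130),flapP(q[3],67,130),flapP(q[3],-67,0),flapP(q[3],67,0)]))
print(fn(q0).round(1).tolist())
r=least_squares(lambda q:np.r_[(fn(q)-px).ravel()],q0,x_scale=[50,50,.3,.3]);print(r.x,np.abs(r.fun).max())
```

```text
[[160.3, 178.0], [402.6, 180.0], [209.8, 118.3], [357.1, 119.4]]
[ 5.38249051e+02 -5.54382544e+01  2.63428642e-01  1.84950524e+00] 2.8712745365704393
```

```bash
python3 -m creep '[0,0,0.01,0,-0.5,3,255, 0,0,0.01,0,-0.5,6.3,255, 0,0,0.01,0,-0.5,6.3,255, 0,0,0.01,1.5,-0.5,6.3,255, 0,0,0.01,2.5,-0.5,6.3,255, 0,0,0.01,3.2,-0.5,6.3,255, 0,0,0.01,3.8,-0.5,6.3,255, 0,0,0.01,4.3,-0.5,6.3,255, 0,0,0.01,4.8,-0.5,6.3,255, 0,0,0.01,5.2,-0.5,6.3,255, 0,0,0.01,5.2,-0.5,6.3,255]'
python3 - <<'E'
from h import *
import cv2
q=np.array([538.2,-56.8,.262,1.835]);np.save("q.npy",q);where(q);goal(q,[0,-95,165])
cv2.imwrite('pics/w2.png',snapshot('wrist')[:,:,::-1])
t=np.radians([90,80,70,60,50,40,30,25,20,15,10,5,2])
for a in t:
    p=flapP(a,0,88,1.5);print(round(np.degrees(a)),np.round([p[1]-11,p[2]],1))
E
```

```text
time_s: 2.12
position: [558.1, -153.5, 167.6]
tool_rot: [[-0.248, 0.969, 0.0], [0.969, 0.248, 0.0], [0.0, 0.0, -1.0]]
force: [0.3, 0.2, -0.4]
finger_gap: -0.0
gripper_force: 0.0
t 2.12 box TCP [ -5.8 -98.6 167.6] F [ 0.4  0.1 -0.4] gap -0.0 tilt [ 0.  0. -1.]
rotvec [ 0.    -0.    -0.011] cm [0.37 0.58 0.27]
90 [-87.5 165.5]
80 [-72.2 164.4]
70 [-57.3 160.7]
60 [-43.3 154.5]
50 [-30.6 145.9]
40 [-19.6 135.2]
30 [-10.5 122.8]
25 [ -6.9 116. ]
20 [ -3.8 109. ]
15 [ -1.4 101.7]
10 [ 0.4 94.3]
5 [ 1.5 86.7]
2 [ 1.9 82.1]
```

View pics/w2.png

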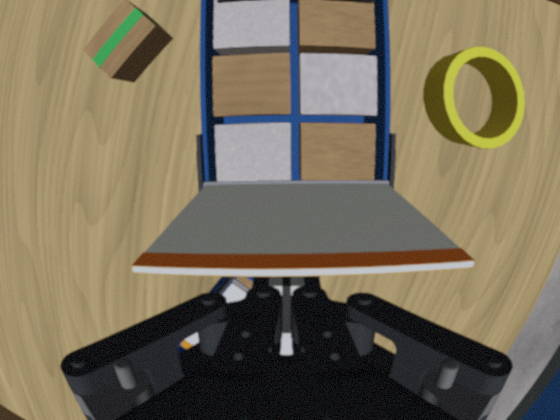

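The flap is still upright. Its edge runs from (135,268) to (472,263), the fingers are just behind it and there is almost no force. Next I'll follow the arc round.

```bash
python3 -m creep '[0,0,-0.01,0.6,0.3,0.2,255, 0,0,-0.01,1.1,0.6,0.2,255, 0,0,-0.01,1.8,0.6,0.2,255, 0,0,-0.01,2.6,0.6,0.3,255, 0,0,-0.01,3.3,0.6,0.5,255, 0,0,-0.01,4.1,0.6,0.7,255, 0,0,-0.01,4.8,0.6,1.0,255, 0,0,-0.01,5.5,0.6,1.3,255, 0,0,-0.01,6.2,0.6,1.7,255, 0,0,-0.01,6.8,0.6,2.2,255, 0,0,-0.01,7.4,0.6,2.7,255, 0,0,-0.01,7.9,0.6,3.2,255]'
python3 - <<'E'
from h import *
import cv2
q=np.load("q.npy");where(q)
cv2.imwrite('pics/s3.png',cv2.resize(snapshot('scene')[90:300,130:410,::-1],None,fx=2.8,fy=2.8))
E
```

```text
time_s: 3.17
position: [544.2, -75.6, 134.7]
tool_rot: [[-0.257, 0.966, -0.0], [0.966, 0.257, 0.0], [0.0, -0.0, -1.0]]
force: [-0.1, -1.1, 0.2]
finger_gap: -0.001
gripper_force: 0.6
t 3.17 box TCP [  0.9 -19.7 134.7] F [-0.4 -1.1  0.2] gap -0.0 tilt [-0.  0. -1.]
```

View pics/s3.png

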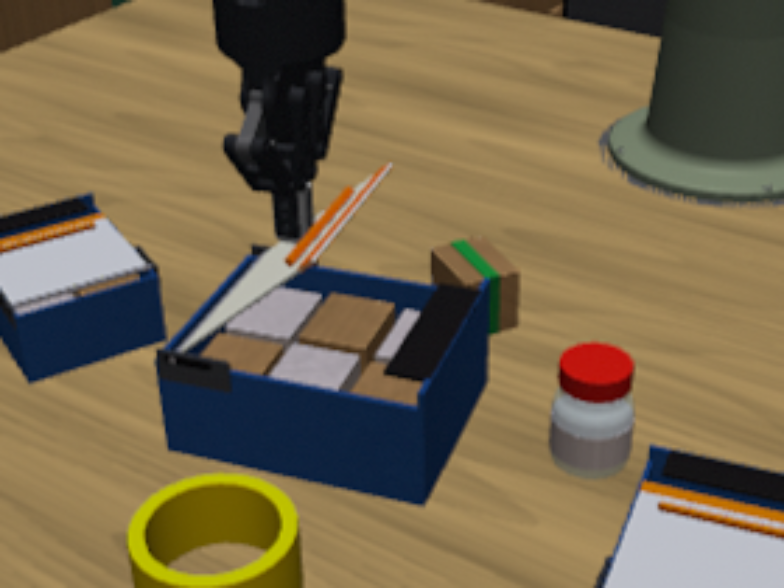

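The flap has folded to about 40°, with the fingertips at (293,235) on the hinge side of the rib. The reaction is about 1 N, and the box and bystanders haven't moved. Continuing down to flat.

```bash
python3 -m creep '[0,0,0,0.4,0,0.6,255, 0,0,0,0.8,0,1.2,255, 0,0,0,1.1,0,1.9,255, 0,0,0,1.4,0,2.6,255, 0,0,0,1.6,0,3.3,255, 0,0,0,1.8,0,4.0,255, 0,0,0,1.9,0,4.6,255, 0,0,0,1.9,0,5.1,255, 0,0,0,1.9,0,5.4,255, 0,0,0,1.9,0,5.4,255]'; python3 -c "
from h import *
q=np.load('q.npy');where(q)"
```

```text
time_s: 4.05
position: [539.0, -58.0, 80.4]
tool_rot: [[-0.257, 0.966, -0.001], [0.966, 0.257, 0.0], [0.0, -0.001, -1.0]]
force: [0.5, 0.9, 1.4]
finger_gap: 0.001
gripper_force: 0.4
t 4.05 box TCP [ 0.5 -1.4 80.4] F [0.7 0.8 1.4] gap 0.0 tilt [-0.001  0.    -1.   ]
```

```bash
python3 -m creep '[0,0,0,0,0,0.1,255, 0,0,0,0,0,0.2,255, 0,0,0,0,0,0.2,255]'; python3 -c "
from h import *
q=np.load('q.npy');where(q)"
```

```text
time_s: 4.3
position: [539.3, -58.1, 79.3]
tool_rot: [[-0.257, 0.966, -0.0], [0.966, 0.257, -0.0], [-0.0, -0.0, -1.0]]
force: [-1.0, 0.2, 0.8]
finger_gap: -0.001
gripper_force: 0.4
t 4.3 box TCP [ 0.7 -1.6 79.3] F [-0.9  0.5  0.8] gap -0.0 tilt [-0. -0. -1.]
```

Not on the stop yet, so I'll press a little more.

```bash
python3 -m creep '[0,0,0,0,0,0.1,255, 0,0,0,0,0,0.1,255, 0,0,0,0,0,0.1,255]'; python3 -c "
from h import *
q=np.load('q.npy');where(q)";  python3 -m creep '[0,0,0,0,0,0.1,255, 0,0,0,0,0,0.1,255, 0,0,0,0,0,0.1,255]'; python3 -c "
from h import *
import cv2
q=np.load('q.npy');where(q)
cv2.imwrite('pics/w4.png',snapshot('wrist')[:,:,::-1])"
```

```text
time_s: 4.55
position: [539.6, -58.1, 78.6]
tool_rot: [[-0.257, 0.966, 0.0], [0.966, 0.257, -0.0], [-0.0, 0.0, -1.0]]
force: [-0.9, -0.5, 2.5]
finger_gap: 0.002
gripper_force: 1.9
t 4.55 box TCP [ 1.  -1.6 78.6] F [-1.  -0.2  2.5] gap 0.0 tilt [ 0. -0. -1.]
time_s: 4.8
position: [539.7, -58.1, 78.0]
tool_rot: [[-0.257, 0.966, 0.001], [0.966, 0.257, -0.0], [-0.001, 0.0, -1.0]]
force: [-2.6, 0.1, 8.0]
finger_gap: 0.001
gripper_force: 4.1
t 4.8 box TCP [ 1.1 -1.7 78. ] F [-2.5  0.8  8. ] gap 0.0 tilt [ 0.001 -0.    -1.   ]
```

View pics/w4.png

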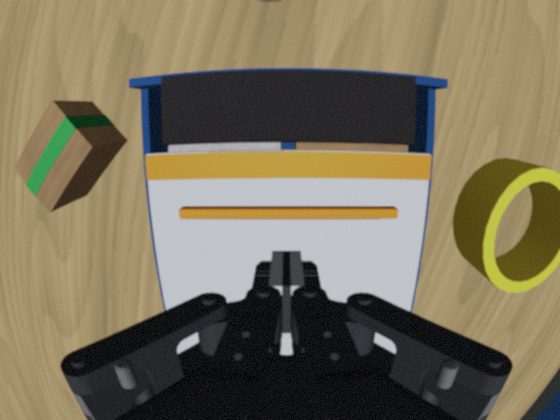

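The flap lies flat. Its orange edge at row 153 is just short of the lip front at row 143, the rib is at row 213, and the fingertips at (286,255) are behind it with 8 N of press. Next I slide along +x with the press held.

```bash
python3 -m creep '[0,0,0,0.3,0,0,255, 0,0,0,0.6,0,0,255, 0,0,0,0.9,0,0,255, 0,0,0,1.2,0,0,255, 0,0,0,1.5,0,0,255, 0,0,0,1.8,0,0,255, 0,0,0,2.1,0,0,255, 0,0,0,2.4,0,0,255, 0,0,0,2.4,0,0,255]'; python3 -c "
from h import *
import cv2
q=np.load('q.npy');where(q)
cv2.imwrite('pics/w5.png',snapshot('wrist')[:,:,::-1])"
```

```text
time_s: 5.6
position: [534.8, -35.7, 78.1]
tool_rot: [[-0.257, 0.966, 0.003], [0.966, 0.257, -0.003], [-0.003, 0.002, -1.0]]
force: [1.2, -4.1, 5.8]
finger_gap: -0.001
gripper_force: 3.6
t 5.6 box TCP [ 2.2 21.2 78.1] F [ 0.1 -4.3  5.8] gap -0.0 tilt [ 0.003 -0.003 -1.   ]
```

View pics/w5.png

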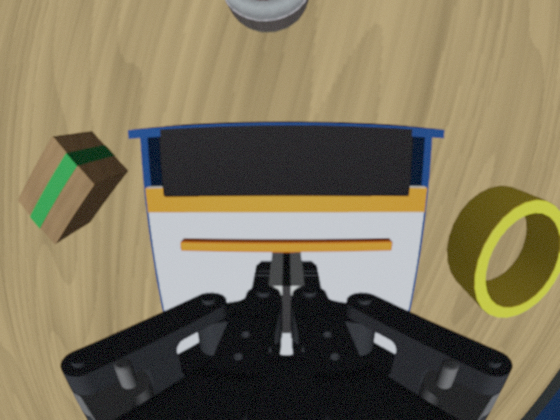

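The flap's orange edge (row 187 at the corners) has now passed under the lip front (row 195), and the fingertips are at the rib (245). I'll push on to the stop.

```bash
python3 -m creep '[0,0,0,0.2,0,0,255, 0,0,0,0.4,0,0,255, 0,0,0,0.6,0,0,255, 0,0,0,0.8,0,0,255, 0,0,0,1.0,0,0,255, 0,0,0,1.2,0,0,255, 0,0,0,1.2,0,0,255]'; python3 -c "
from h import *
q=np.load('q.npy');where(q)"; python3 -m creep '[0,0,0,0.1,0,0,255, 0,0,0,0.2,0,0,255, 0,0,0,0.2,0,0,255]'; python3 -c "
from h import *
import cv2
q=np.load('q.npy');where(q)
cv2.imwrite('pics/w6.png',snapshot('wrist')[:,:,::-1])"
```

```text
time_s: 6.23
position: [531.8, -24.3, 78.1]
tool_rot: [[-0.257, 0.966, 0.003], [0.966, 0.257, -0.003], [-0.004, 0.002, -1.0]]
force: [2.1, -3.8, 5.5]
finger_gap: -0.001
gripper_force: 3.6
t 6.23 box TCP [ 2.3 33.  78.1] F [ 1.1 -4.2  5.5] gap -0.0 tilt [ 0.003 -0.003 -1.   ]
time_s: 6.48
position: [531.6, -23.2, 78.1]
tool_rot: [[-0.256, 0.967, 0.003], [0.967, 0.256, -0.005], [-0.005, 0.002, -1.0]]
force: [1.3, -5.9, 5.1]
finger_gap: -0.001
gripper_force: 4.4
t 6.48 box TCP [ 2.3 34.2 78.1] F [-0.3 -6.   5.1] gap -0.0 tilt [ 0.003 -0.005 -1.   ]
```

View pics/w6.png

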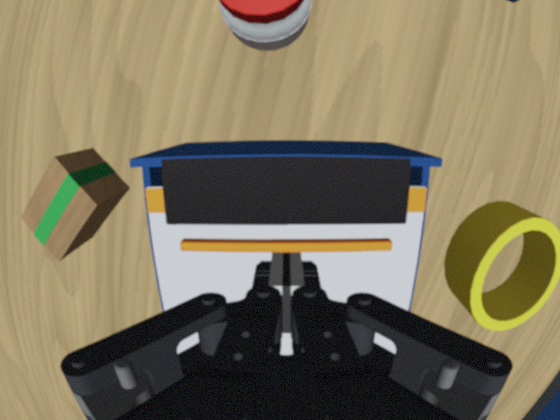

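The edge is now about 17 mm beneath the lip (rows 187 to 223 at about 2.1 rows/mm), and the resistance is rising, so it is at the end stop. I'll give it a small extra nudge, back off the rib and lift clear.

```bash
python3 -m creep '[0,0,0,0.1,0,0,255, 0,0,0,0.1,0,0,255]'; python3 -m creep '[0,0,0,-0.1,0,0,255, 0,0,0,-0.2,0,-0.3,255, 0,0,0,-0.2,0,-1,255, 0,0,0,-0.2,0,-3,255, 0,0,0,-0.2,0,-6,255, 0,0,0,-0.2,0,-9,255, 0,0,0,-0.2,0,-12,255, 0,0,0,-0.2,0,-12,255, 0,0,0,-0.2,0,-12,255, 0,0,0,-0.2,0,-12,255]'; python3 -c "
from h import *
import cv2
q=np.load('q.npy');where(q)
cv2.imwrite('pics/s7.png',cv2.resize(snapshot('scene')[90:300,130:410,::-1],None,fx=2.8,fy=2.8))"
```

```text
time_s: 6.7
position: [531.6, -23.1, 78.2]
tool_rot: [[-0.256, 0.967, 0.004], [0.967, 0.256, -0.006], [-0.007, 0.002, -1.0]]
force: [2.3, -8.6, 4.7]
finger_gap: -0.002
gripper_force: 5.5
time_s: 7.53
position: [529.3, -21.7, 196.5]
tool_rot: [[-0.257, 0.966, -0.001], [0.966, 0.257, 0.001], [0.001, -0.001, -1.0]]
force: [-0.9, 0.8, 0.1]
finger_gap: 0.005
gripper_force: 0.0
t 7.53 box TCP [  0.5  36.3 196.5] F [-0.6  1.   0.1] gap 0.01 tilt [-0.001  0.001 -1.   ]
```

View pics/s7.png

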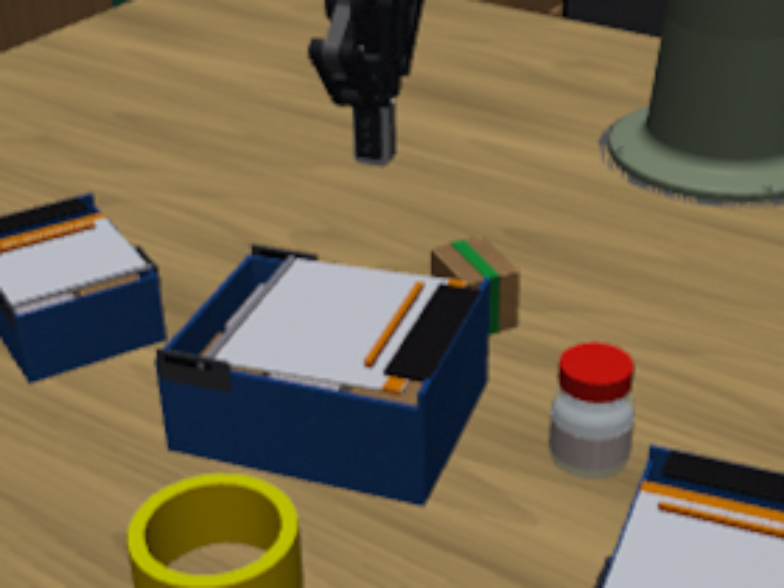

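The flap stays shut with its orange edge under the lip at (395,383) and (457,283). The box and bystanders haven't moved and the hand is clear, so I'm handing in.

```bash
python3 -c "
from cell import *
print(finish_job())"
```

```text
the job is handed in; nothing more can be done
None
```

The stock box is shut: the flap lies flat with its edge pushed to the end stop beneath the lip, it stayed shut once the hand was clear, the box and bystanders show no movement in the last picture, and the job is handed in (no verdict was returned).

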